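# Shut and lock the dry box

## Task

The dry box with the sample jars in it has been left open. Swing its hatch shut onto the seal, then turn the press-and-turn latch a quarter turn, holding it pressed down, until it springs up into its locked detent and stays there by itself. Do not force it, and leave the beaker, the timer and the petri dish beside the box where they are.

Things in the scene. Friction and masses are not known exactly. Their poses are not given: they have to be found in the camera images.
- drybox: White open-topped box, 190 mm deep (x) x 200 mm wide (y) x 110 mm high, fixed to the worktop. Origin: centre of its underside; x points from its front to its back, where the hinge is; y to its left, z up. Two white jars stand in it.
- hatch (a joint): Opening (rad) of the flat grey hatch, 194 x 204 x 8 mm. 0 = pressed down to its stop; starts at 0.35 to 0.75. A stiff hinge keeps it where it is left, down to 0.056, where it rests on a sprung rubber seal under its front edge. Pressing it on to 0 takes up to 7 N at the front edge, 14 N on the lever (over 45 N is forcing); let go, it rises to 0.056 again, or to 0.033 with the latch in its detent.
- latch (a joint): Turn of the lever (rad), counter-clockwise from above. 0 = open, lever pointing to the hinge; starts at 0 to 0.35; stop at 1.6, lever along the box's +y. Under the hatch a tongue must pass below a keeper ridge from 0.8 to 1.35: it is blocked at 0.8 unless the hatch is pressed below 0.015, and must stay pressed to beyond 1.35. Let go there, it springs up 5 mm into the detent. It turns easily.
- hatch_hinge (a point): Middle of the hatch's hinge axis, 112 mm above the worktop, 95 mm behind the box's centre. The axis runs along the box's y.
- hatch_push (a point): Point on the hatch's upper face, clear of the latch: 165 mm from the hinge axis, 65 mm to the right of the middle. Its x and z axes are those of the hatch: x along the hatch to the hinge, z out of the upper face.
- latch_axis (a point): Point on the latch's turning axis, level with the top of the foot plate (18 mm above the underside of the hatch); 141 mm from the hinge axis, on the middle line of the hatch. z is the turning axis, x points along the lever.
- latch_press (a point): Where to press: top of the foot plate (66 x 28 x 6 mm) of the dark steel lever, 48 mm from its axis, 130 mm above the worktop with the hatch at 0. x points out, y the way it turns. On the leading edge stands an upright fence, 40 mm long, 5 mm thick, 19 mm higher than the plate, its face 12 mm ahead of this point: a closed fingertip on the plate can press down and push the fence round.
- beaker: Small glass beaker, 58 mm wide, 72 mm high, standing free to the left of the box. Origin: centre of its underside.
- timer: White bench timer, 58 x 62 x 20 mm, lying free to the right of the box. Origin: centre of its underside.
- dish: Glass petri dish, 57 mm wide, 12 mm high, standing free to the left of the box, farther back. Origin: centre of its underside.

How it is judged:
By the outcome, as a careful person would: the job done as asked, in the order asked, and still so for the second after the job is handed in, with the robot touching nothing.
It also fails if it takes over 53 s, if anything falls off the work surface, if the arm or the gripper's body presses on something with over 40 N, if the wrist force passes 120 N, or if a joint passes its speed limit or range.

## Robot

A 6-joint arm with a two-finger parallel gripper is mounted at the origin on a cart in front of the work surface, level with it; the furniture and walls round the work are solid. World frame = base frame: x ahead of the robot, y to its left, z up, the work surface at z = 0. Lengths are in m, angles in rad, forces in N, time in s.
With the tool pointing down it reaches from about 0.35 to 0.975 m from the base axis. Payload 17.4 kg.
Tool frame: the origin (TCP) lies between the finger pads; the fingertips stand 22 mm ahead of it and the grasp point (between the pads) lies 3 mm ahead of it; y points along the fingers, x is the direction in which the jaws open and shut, and the axes are right-handed (so a half turn about y gives the same grasp; the last joint's range is limited). The gripper opens to 85 mm and grips with 20 to 120 N. Pads are 22 mm wide; open, the fingers measure 114 mm over their backs; the gripper's body (76 mm by 85 mm) begins 54 mm behind the grasp point. The pads swing forward as they close: fully open they stand 13 mm farther back than shut.
Start: joints at [1.081, 0.116, 1.442, -0, 1.584, -0.038], TCP at [0.295, 0.607, 0.253] pointing down, gripper open.
Joint ranges: [-2.83, 2.83], [-0.83, 2.19], [0.07, 2.5], [-1.14, 4.28], [0.01, 3], [-2.97, 2.97]. Speed limits (rad/s): [1.89, 1.89, 2.22, 3.14, 3.14, 3.14].

## Interface

Orientations are given as a rotation vector (axis times angle).
In Python, from station import manip, hand, viewer, workorder, spotter gives the robot as it stands. The module is installed in compiled form; this text tells all that it offers. Calls block until the motion is done:
- manip.goto(position, orientation): joint-space move of the TCP to a pose.
- manip.move_linear(position, rot=None, feed=0.15, stop_force=None): straight line of the TCP; rot=None keeps the orientation; feed is the mean speed in m/s. With stop_force (N) it stops when the force on the tool has changed by that much, and returns True; else False.
- manip.goto_joints(angles): joint-space move.
- hand.set_gripper(opening, strength=None): finger opening in m; strength is the grip in N (None keeps the last); returns when the fingers have stopped.
- manip.hold(seconds).
- manip.ik(position, orientation): joint angles nearest the present ones, or None.
- viewer.get_image(name): name is "scene" or "top" or "wrist"; returns a dict with "pixels" (420x560x3 uint8, red, green, blue), "intrinsics" (3x3 intrinsics, pixels), "pose" (4x4, takes a point from camera to world coordinates); the wrist camera has in their place "hand_eye" (4x4, takes a point from camera to tool coordinates, whose origin is the TCP and whose axes are the tool frame's). Camera axes: x right, y up, looking along -z (the intrinsics and any distortion apply to the point x, -y, -z); pixel columns grow to the right and rows downward; lengths in m; the calibration is good to about 2 mm. A picture is of the moment at which its call begins: read the wrist's pose just before it. There is no depth.
A pose or a line that the arm cannot do raises manip.PlanningError and nothing moves.
- workorder.hand_in(): hands the job in, once; it reports no verdict.
Trained networks look in the newest picture that a camera, given by its name, has taken for a name from the list of things; names that differ only in an ending like _2 or _b are one class to them, and where a whole thing is asked for, a point or a joint stands for the part that bears it (a point fixed in the world has none). Each returns a list of dicts, best first, with "p" (0 to 1); they miss things now and then, are a little off and sometimes report something else, mostly with a low value. They report only what shows in the picture. A call takes as long as a camera call.
- spotter.find_in(thing, camera): "centre" ([column, row] in pixels, amid what is visible of it).
Readings, each from a call of its own:
- manip.read_t(): time.
- manip.read_joints(): joint angles.
- manip.read_qd(): joint speeds.
- manip.read_tau(): joint torques, N m.
- manip.read_tool_pos(): TCP position.
- manip.read_orientation(): TCP orientation.
- manip.read_ft_force(): force on the tool from outside, world axes, zero at the start.
- manip.read_torque(): the same for the moment, N m.
- manip.read_gripper_width(): finger opening in m.
Only numpy, scipy, OpenCV 4.12 (cv2) and the standard library are available. Lean on these libraries where they do the work, as an engineer would, in place of code of your own. Each camera call takes 0.05 s, during which the arm holds its last target. There are 200 camera calls.

## Working session

There is one attempt and no reset: what is moved stays moved. The work goes in short steps, each a Python script; the robot and the scene stay as the last script left them, time stands still between calls to the robot, and variables do not carry over. Pictures are saved under pics/ and viewed, about 8 in all and at most 12, crops included, and the job is handed in when it is done.

```bash
mkdir -p pics
cat > h.py <<'E'
from station import manip, hand, viewer, workorder, spotter
import numpy as np, cv2
from scipy.spatial.transform import Rotation as R
def shot(n,f=None):
    im=viewer.get_image(n)
    if f: cv2.imwrite('pics/'+f+'.png',im['pixels'][:,:,::-1])
    return im
def proj(im,P,T=None):
    T=np.array(im['pose']) if T is None else T
    c=(np.atleast_2d(P)-T[:3,3])@T[:3,:3]
    q=(np.array(im['intrinsics'])@np.c_[c[:,0],-c[:,1],-c[:,2]].T).T
    return q[:,:2]/q[:,2:]
def ray(im,px):
    T=np.array(im['pose']);d=np.linalg.inv(im['intrinsics'])@[px[0],px[1],1]
    return T[:3,3],T[:3,:3]@[d[0],-d[1],-d[2]]
def atz(im,px,z):
    o,d=ray(im,px); return o+d*(z-o[2])/d[2]
E
python3 - <<'E'
from h import *
np.set_printoptions(precision=3,suppress=True)
for c in ['scene','top']:
    im=shot(c,c); print(c,{k:(np.array(v) if k!='pixels' else 0) for k,v in im.items()})
    for t in ['drybox','hatch','latch','hatch_push','latch_press','latch_axis','hatch_hinge','beaker','timer','dish']:
        try: print(t,[(np.round(d['centre']),round(d['p'],2)) for d in spotter.find_in(t,c)[:2]])
        except Exception as e: print(t,e)
print(manip.read_t())
E
```

```text
scene {'pixels': 0, 'intrinsics': array([[545.685,   0.   , 287.243],
       [  0.   , 545.685, 207.538],
       [  0.   ,   0.   ,   1.   ]]), 'pose': array([[ 0.768,  0.476, -0.429,  0.08 ],
       [-0.641,  0.563, -0.522, -0.277],
       [-0.007,  0.676,  0.737,  0.907],
       [ 0.   ,  0.   ,  0.   ,  1.   ]])}
drybox [(array([293., 241.]), 0.86)]
hatch [(array([304., 212.]), 0.9)]
latch [(array([295., 201.]), 0.59)]
hatch_push [(array([300., 211.]), 0.78)]
latch_press [(array([291., 201.]), 0.57), (array([294., 242.]), 0.49)]
latch_axis [(array([291., 203.]), 0.72)]
hatch_hinge [(array([304., 209.]), 0.62)]
beaker [(array([232., 209.]), 0.56)]
timer []
dish []
top {'pixels': 0, 'intrinsics': array([[475.86 ,   0.   , 283.896],
       [  0.   , 475.86 , 203.303],
       [  0.   ,   0.   ,   1.   ]]), 'pose': array([[-0.003,  0.996, -0.087,  0.444],
       [-1.   , -0.005, -0.018,  0.281],
       [-0.019,  0.087,  0.996,  1.08 ],
       [ 0.   ,  0.   ,  0.   ,  1.   ]])}
drybox [(array([314., 203.]), 0.58)]
hatch [(array([318., 201.]), 0.96)]
latch [(array([311., 206.]), 0.58)]
hatch_push [(array([319., 202.]), 0.7)]
latch_press [(array([310., 206.]), 0.59)]
latch_axis [(array([312., 207.]), 0.74)]
hatch_hinge [(array([318., 203.]), 0.95)]
beaker [(array([237., 225.]), 0.87), (array([316., 201.]), 0.38)]
timer [(array([384., 199.]), 0.96)]
dish [(array([244., 183.]), 0.98)]
1.1
```

View pics/scene.png

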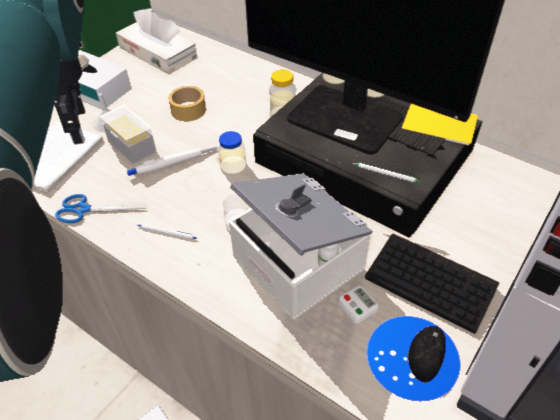

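View pics/top.png

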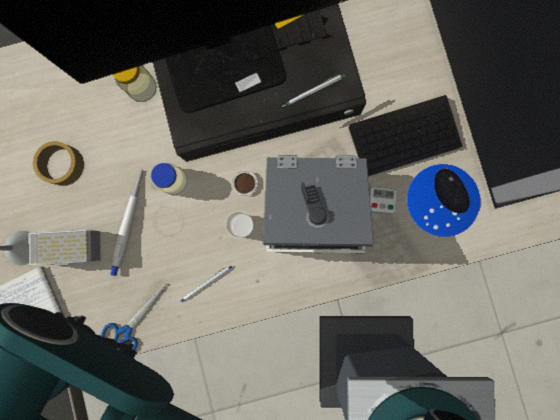

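Scene and top views: box is at about (300,240) in scene and (318,203) in top, with the hatch ajar, hinges at the back and the lever roughly towards the hinge. The timer is at (384,199) in top, with the beaker and dish at (240,225) and (244,183). I'll enlarge both for corner picks.

Run:
```python
import cv2
a=cv2.imread('pics/top.png')[140:260,255:415]; cv2.imwrite('pics/topc.png',cv2.resize(a,None,fx=5,fy=5,interpolation=cv2.INTER_CUBIC))
a=cv2.imread('pics/scene.png')[165:315,205:405]; cv2.imwrite('pics/scenec.png',cv2.resize(a,None,fx=4,fy=4,interpolation=cv2.INTER_CUBIC))
```

```text
(no output)
```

View pics/topc.png

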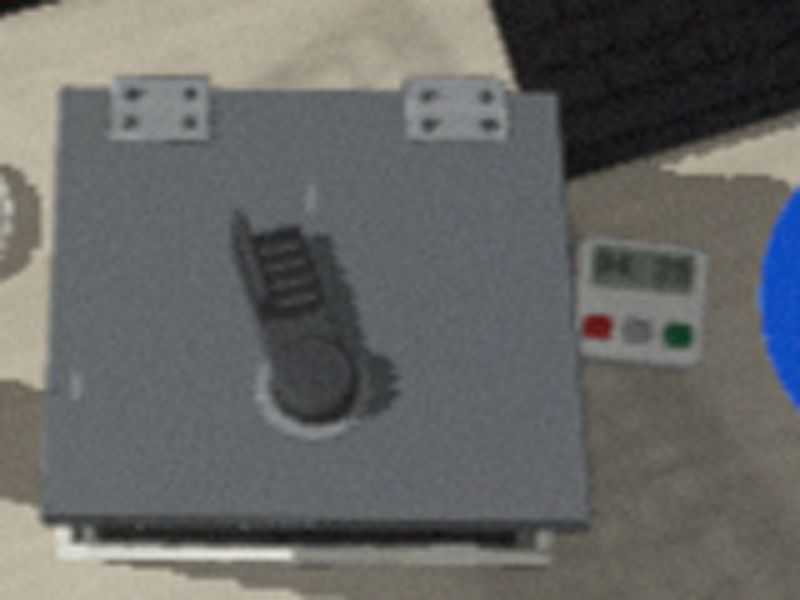

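View pics/scenec.png

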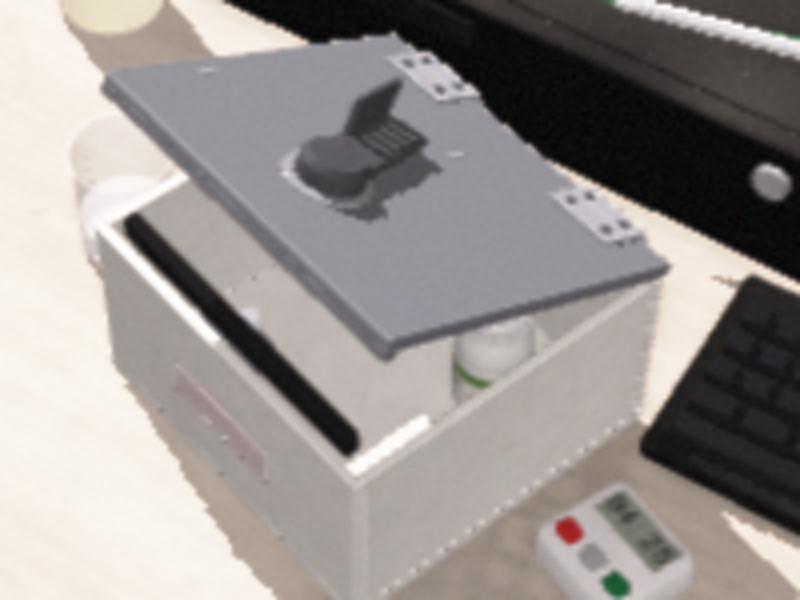

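```bash
cat > model.py <<'E'
import numpy as np
def box2w(b,p):
    c,s=np.cos(b[2]),np.sin(b[2]); p=np.atleast_2d(p)
    return np.c_[b[0]+c*p[:,0]-s*p[:,1], b[1]+s*p[:,0]+c*p[:,1], p[:,2]]
def hat(b,th,p): # p=(u from hinge forward, y, w above underside)
    p=np.atleast_2d(p);u,y,w=p.T
    return box2w(b,np.c_[.095-u*np.cos(th)+w*np.sin(th), y, .112+u*np.sin(th)+w*np.cos(th)])
def lev(b,th,la,r=.048,w=.018,off=0):
    return hat(b,th,[.141-r*np.cos(la)+off*np.sin(la), r*np.sin(la)+off*np.cos(la), w])
E
python3 - <<'E'
from h import *; from model import *
from scipy.optimize import least_squares
T=viewer.get_image('top');S=viewer.get_image('scene')
t=lambda a:np.array(a)/5+[255,140]; s=lambda a:np.array(a)/4+[205,165]
HT=t([[42,513],[590,516],[62,88],[556,93]]); BT=t([[57,556],[550,560]])
HS=s([[103,78],[388,349],[395,37],[668,265]]); BS=s([[100,228],[358,485],[115,360]])
LT=t([[292,272]]); LS=s([[393,142]])
def f(q,full=False):
    b=q[:3];th,la,L=q[3:6]
    hp=hat(b,th,[[L,.102,.008],[L,-.102,.008],[L-.194,.102,.008],[L-.194,-.102,.008]])
    bp=box2w(b,[[-.095,.1,.11],[-.095,-.1,.11],[-.095,.1,0]])
    lp=lev(b,th,la)
    r=[proj(T,hp)-HT,proj(T,bp[:2])-BT,proj(T,lp)-LT,proj(S,hp)-HS,proj(S,bp)-BS,proj(S,lp)-LS]
    return r if full else np.r_[np.concatenate(r).ravel(),(L-.194)/.004]
r=least_squares(f,[.45,.2,0,.5,.2,.194],loss='soft_l1')
np.set_printoptions(precision=4,suppress=True)
print(r.x);
for a in f(r.x,True): print(a.round(1).tolist())
np.save('q.npy',r.x)
b=r.x[:3]
for n,px,z in [('beaker',(237,225),.05),('timer',(384,199),.02),('dish',(244,183),.01)]: 
    p=atz(T,px,z); c,s_=np.cos(b[2]),np.sin(b[2]); d=p[:2]-b[:2]; print(n,p,'box',c*d[0]+s_*d[1],-s_*d[0]+c*d[1])
print(manip.read_orientation(),manip.read_t())
E
```

```text
[ 0.5271  0.2326 -0.0138  0.4301  0.1829  0.196 ]
[[-0.3, -0.2], [1.1, 0.4], [-0.6, -1.5], [0.7, -1.8]]
[[0.4, -1.0], [0.5, -0.8]]
[[-0.2, -1.9]]
[[-0.8, -0.4], [-0.3, 0.2], [-0.8, -0.7], [1.0, 0.5]]
[[-2.0, -0.6], [-0.9, 1.9], [-1.2, 1.1]]
[[-0.2, 0.3]]
beaker [0.4874 0.4018 0.05  ] box -0.04207375352411122 0.16863352361205863
timer [0.5453 0.0771 0.02  ] box 0.020306202446329386 -0.15520925304636934
dish [0.5843 0.391  0.01  ] box 0.055013918178451075 0.1592494600672055
[-1.3897 -0.8703  0.8704] 1.2
```

```bash
cat >> h.py <<'E'
def down(psi): # tool y along world heading psi, z down
    y=np.array([np.cos(psi),np.sin(psi),0]);z=np.array([0,0,-1.]);return R.from_matrix(np.c_[np.cross(y,z),y,z]).as_rotvec()
TIP=.022
E
python3 - <<'E'
from h import *; from model import *
np.set_printoptions(precision=3,suppress=True)
q=np.load('q.npy');b=q[:3]
p0=hat(b,q[3],[.165,-.065,.008])[0]; print('push',p0)
for sgn in (0,np.pi):
  for la in (0,.8,1.55):
    p=lev(b,0,la)[0]; print(sgn,la,p,manip.ik(p+[0,0,TIP],down(b[2]+np.pi/2+la+sgn)))
print(manip.ik(p0+[0,0,.05],down(b[2]+np.pi/2)),manip.read_joints(),R.from_rotvec(manip.read_orientation()).as_matrix())
E
```

```text
push [0.475 0.168 0.188]
0 0 [0.529 0.233 0.13 ] [-0.115  0.174  2.043  1.51   1.652  2.493]
0 0.8 [0.515 0.267 0.13 ] [0.074 0.497 1.616 1.152 2.165 2.47 ]
0 1.55 [0.483 0.281 0.13 ] [0.316 0.654 1.382 0.684 2.568 2.171]
3.141592653589793 0 [0.529 0.233 0.13 ] None
3.141592653589793 0.8 [0.515 0.267 0.13 ] None
3.141592653589793 1.55 [0.483 0.281 0.13 ] [ 0.862 -0.191  2.404  4.266  1.048  0.764]
[-0.261 -0.071  2.12   1.455  1.79   2.65 ] [ 1.081  0.116  1.442 -0.     1.584 -0.038] [[ 0.437 -0.    -0.9  ]
 [ 0.9   -0.     0.437]
 [-0.    -1.    -0.   ]]
```

```bash
cat >> h.py <<'E'
def down(psi): # fingers (tool y) down, tool z (pad width) along world heading psi
    z=np.array([np.cos(psi),np.sin(psi),0]);y=np.array([0,0,-1.]);return R.from_matrix(np.c_[np.cross(y,z),y,z]).as_rotvec()
E
python3 - <<'E'
from h import *; from model import *
np.set_printoptions(precision=3,suppress=True)
q=np.load('q.npy');b=q[:3]
p0=hat(b,q[3],[.165,-.065,.008])[0]
for sgn in (0,np.pi):
  for la in (0,.8,1.55):
    p=lev(b,0,la)[0]; print(sgn,la,p,manip.ik(p+[0,0,TIP],down(b[2]+np.pi/2+la+sgn)))
  print(manip.ik(p0+[0,0,.05],down(b[2]+np.pi/2+sgn)))
im=viewer.get_image('wrist'); print(np.array(im['hand_eye']),im['intrinsics'],manip.read_t())
E
```

```text
0 0 [0.529 0.233 0.13 ] [ 0.37  -0.049  1.777 -0.     1.414  0.384]
0 0.8 [0.515 0.267 0.13 ] [ 0.435 -0.044  1.772  0.     1.414 -0.352]
0 1.55 [0.483 0.281 0.13 ] [ 0.482 -0.092  1.817  0.     1.417 -1.055]
[ 0.29  -0.26   1.822 -0.     1.579  0.304]
3.141592653589793 0 [0.529 0.233 0.13 ] [ 0.37  -0.049  1.777 -0.     1.414 -2.758]
3.141592653589793 0.8 [0.515 0.267 0.13 ] [ 0.435 -0.044  1.772  0.     1.414  2.79 ]
3.141592653589793 1.55 [0.483 0.281 0.13 ] [ 0.482 -0.092  1.817 -0.     1.417  2.087]
[ 0.29  -0.26   1.822 -0.     1.579 -2.838]
[[ 1.     0.001 -0.     0.   ]
 [-0.001  0.29  -0.957 -0.121]
 [-0.001  0.957  0.29   0.073]
 [ 0.     0.     0.     1.   ]] [[332.929   0.    283.483]
 [  0.    332.929 207.043]
 [  0.      0.      1.   ]] 1.25
```

Run:
```python
from h import *; from model import *
np.set_printoptions(precision=3,suppress=True)
q=np.load('q.npy');b=q[:3]; o=down(b[2]+np.pi/2)
hand.set_gripper(0.0,60)
pt=lambda th,e=0: hat(b,th,[.165,-.065,.008])[0]+[0,0,TIP+.012*np.tan(th)+e]
manip.goto(pt(q[3],.05),o); print(manip.read_t(),manip.read_tool_pos(),manip.read_ft_force(),manip.read_gripper_width())
r=manip.move_linear(pt(q[3],-.01),feed=.06,stop_force=4)
print('contact',r,manip.read_tool_pos()-pt(q[3]),manip.read_ft_force())
f0=None
for th in np.linspace(q[3]-.06,.03,7):
    r=manip.move_linear(pt(th),feed=.06,stop_force=30)
    print(round(th,3),r,manip.read_tool_pos()-pt(th),manip.read_ft_force(),manip.read_t())
    if r: break
```

```text
3.75 [0.475 0.169 0.266] [1.08  0.526 0.249] -1.1060730052458039e-05
contact False [ 0.    0.   -0.01] [-0.562  0.255 -0.478]
0.37 False [-0.  0.  0.] [-0.002 -0.396  0.398] 5.15
0.313 False [-0.    -0.    -0.001] [-0.741 -0.188 -0.392] 5.4667
0.257 False [-0. -0. -0.] [ 0.02   0.276 -0.322] 5.7833
0.2 False [-0. -0. -0.] [-0.128 -0.415  0.562] 6.1
0.143 False [-0. -0. -0.] [-0.617 -0.284 -0.007] 6.4167
0.087 False [-0. -0. -0.] [-0.048 -0.114  0.603] 6.7333
0.03 False [-0. -0. -0.] [ 0.609 -0.59   1.563] 7.05
```

Run:
```python
from h import *
S=shot('scene')['pixels'][120:320,190:420,::-1]; cv2.imwrite('pics/s2.png',cv2.resize(S,(690,600),interpolation=cv2.INTER_CUBIC))
```

```text
(no output)
```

View pics/s2.png

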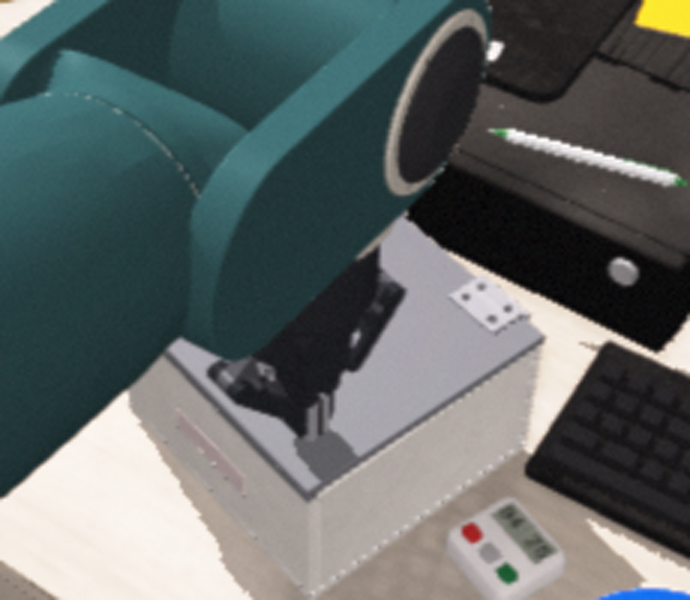

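Hatch is closed on its seal (finger tip at (315,425) on the right front). Now I'll feel for the stop height, then look at the latch with the wrist camera.

Run:
```python
from h import *; from model import *
np.set_printoptions(precision=4,suppress=True)
q=np.load('q.npy');b=q[:3]; o=down(b[2]+np.pi/2)
p=manip.read_tool_pos()
for i in range(12):
    t=p-[0,0,.001*(i+1)]; r=manip.move_linear(t,feed=.02,stop_force=15)
    print(manip.read_tool_pos()[2]-TIP,manip.read_ft_force()[2],r)
    if r or manip.read_ft_force()[2]>16: break
manip.move_linear(p+[0,0,.06],feed=.15)
c=lev(b,.05,q[4])[0]
manip.goto([c[0]-.01,c[1],.255],o)
pos,rv=np.array(manip.read_tool_pos()),manip.read_orientation()
im=shot('wrist','w1'); np.savez('w1.npz',pos=pos,rv=rv,he=im['hand_eye'],K=im['intrinsics'])
print(manip.read_t(),spotter.find_in('latch','wrist')[:1])
```

```text
0.12439643552401847 2.797065359038373 False
0.12329070021465513 3.549736868395437 False
0.12222025906822259 3.6081656047573567 False
0.12123420074552749 4.036974742482592 False
0.12027617730650442 3.9816270832759133 False
0.11986645054324663 10.970911313029259 False
0.11965224288306198 18.894895101527045 False
10.0083 [{'centre': [263.9, 208.9], 'p': 0.8}]
```

View pics/w1.png

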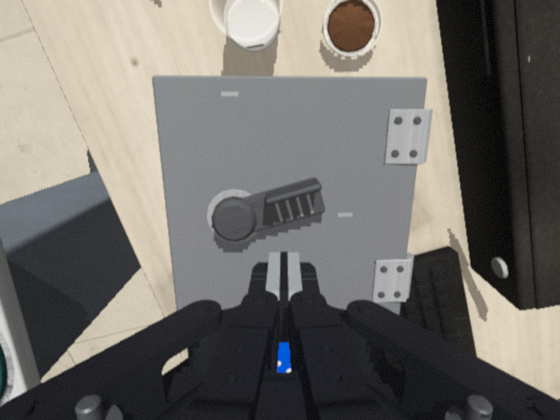

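Wrist view: hub at about (233,218), lever plate to (323,211), fence along its upper edge (265,193)–(320,182), and the hatch's left corners at (153,76) and (427,77). I'll refine with these.

Run:
```python
from h import *; from model import *
from scipy.optimize import least_squares
np.set_printoptions(precision=4,suppress=True)
q=np.load('q.npy');d=np.load('w1.npz')
Tt=np.eye(4);Tt[:3,:3]=R.from_rotvec(d['rv']).as_matrix();Tt[:3,3]=d['pos'];T=Tt@d['he'];im={'intrinsics':d['K']}
P=lambda X:proj(im,X,T)
th=.056;L=.195
C=np.array([[153,76],[427,77]])
cor=lambda b:P(hat(b,th,[[L,.102,.008],[L-.194,.102,.008]]))
print('pred corners',cor(q[:3]))
f=lambda v:np.r_[(cor(np.r_[v,q[2]])-C).ravel()]
b=np.r_[least_squares(f,q[:2]).x,q[2]];print('b wrist',b,q[:3],cor(b))
for bb in (q[:3],b):
  print('axis',P(hat(bb,th,[.141,0,.018])))
  for la in (.18,.28): print(la,'press',P(lev(bb,th,la)),'r70 trailing -14',P(lev(bb,th,la,.070,.018,-.014)),'r81',P(lev(bb,th,la,.081,.018,-.014)),'fence top .028/.068',P(lev(bb,th,la,.028,.037,.012)),P(lev(bb,th,la,.068,.037,.012)))
  V=cv2.imread('pics/w1.png')
```

```text
pred corners [[148.941   77.039 ]
 [425.7858  78.0912]]
b wrist [ 0.529   0.2331 -0.0138] [ 0.5271  0.2326 -0.0138] [[151.5609  76.1211]
 [428.4993  77.2125]]
axis [[233.5999 221.1882]]
0.18 press [[296.2166 209.2588]] r70 trailing -14 [[327.5375 221.013 ]] r81 [[341.664  218.3229]] fence top .028/.068 [[267.2109 206.5553]] [[324.354  195.6663]]
0.28 press [[294.8264 203.3238]] r70 trailing -14 [[327.5899 212.1411]] r81 [[341.5769 208.0849]] fence top .028/.068 [[264.5202 203.1733]] [[320.7251 186.7247]]
axis [[236.0396 220.4545]]
0.18 press [[298.7007 208.5165]] r70 trailing -14 [[330.0031 220.2907]] r81 [[344.1395 217.5987]] fence top .028/.068 [[269.9081 205.7407]] [[327.0955 194.8432]]
0.28 press [[297.3236 202.5731]] r70 trailing -14 [[330.0759 211.4067]] r81 [[344.0759 207.3468]] fence top .028/.068 [[267.2248 202.3532]] [[323.4878 185.8875]]
```

Run:
```python
from h import *; from model import *
np.set_printoptions(precision=4,suppress=True)
q=np.load('q.npy');b=np.array([.528,.2328,q[2]]); la0=.27
def tgt(la,off,z): 
    p=lev(b,0,la,off=off)[0]; p[2]=z+TIP; return p,down(b[2]+np.pi/2+la)
p,o=tgt(la0,-.004,.175); manip.goto(p,o)
p,o=tgt(la0,-.004,.142); manip.move_linear(p,feed=.08,stop_force=8)
f0=np.array(manip.read_ft_force()); print('f0',f0,manip.read_tool_pos()[2]-TIP)
z=.140
while z>.126:
    z-=.001; p,o=tgt(la0,-.004,z); r=manip.move_linear(p,feed=.02,stop_force=15)
    f=np.array(manip.read_ft_force()); print('z',round(z,4),manip.read_tool_pos()[2]-TIP,f)
    if r or f[2]>19: break
ok=f[2]>10
if ok:
    for la in np.r_[la0+.06,np.arange(.4,.75,.1)]:
        p,o=tgt(la,.000,z); r=manip.move_linear(p,o,feed=.03,stop_force=14)
        f=np.array(manip.read_ft_force()); print('la',round(la,2),r,manip.read_tool_pos()-p,f)
        if r: break
np.savez('st.npz',z=z,la=la); print(manip.read_t())
```

```text
f0 [0.0798 0.3692 1.1055] 0.14194336269921454
z 0.139 0.13911514713649228 [0.0851 0.151  0.1473]
z 0.138 0.1380016321683262 [-0.7969  0.23   -0.3422]
z 0.137 0.13693662049805053 [-0.1937  0.1725 -0.0254]
z 0.136 0.1359406965496931 [-0.0451 -0.2723  1.1007]
z 0.135 0.13518365137613725 [-1.7219 -0.2557  3.5502]
z 0.134 0.13425255077014392 [-2.7764 -0.0985  4.7356]
z 0.133 0.13331302837309794 [-4.3013  0.3114  6.2582]
z 0.132 0.13244739645818135 [-4.449   0.2107  6.9096]
z 0.131 0.13148564660978668 [-5.3804 -0.3584  8.3814]
z 0.13 0.1306018239754151 [-6.2993 -0.2966  9.1899]
z 0.129 0.1296986367077999 [-6.8456  0.4088 10.2676]
z 0.128 0.1291840196433703 [-8.1454 -1.8241 13.3759]
z 0.127 0.12879005369561292 [-9.6382 -1.6205 19.167 ]
la 0.33 False [0.0006 0.0004 0.0019] [-3.9327 -0.7386 16.6515]
la 0.4 False [0.0007 0.0004 0.002 ] [-2.3615 -1.1401 17.4152]
la 0.5 False [0.0008 0.0004 0.002 ] [-0.6064 -0.9414 16.681 ]
la 0.6 False [0.0008 0.0005 0.002 ] [ 0.2032  0.1569 16.2199]
la 0.7 False [0.0009 0.0005 0.0021] [-0.0497  1.0748 16.0489]
15.8583
```

Run:
```python
from h import *; from model import *
np.set_printoptions(precision=4,suppress=True)
q=np.load('q.npy');b=np.array([.528,.2328,q[2]]); z=float(np.load('st.npz')['z'])
def tgt(la,off,z): 
    p=lev(b,0,la,off=off)[0]; p[2]=z+TIP; return p,down(b[2]+np.pi/2+la)
for la in np.r_[np.arange(.8,1.45,.1),1.47,1.53]:
    p,o=tgt(la,.001,z); r=manip.move_linear(p,o,feed=.03,stop_force=14)
    f=np.array(manip.read_ft_force()); print('la',round(la,2),r,manip.read_tool_pos()-p,f)
    if r or f[2]>32: break
    if f[2]<13: z-=.0005
    if f[2]>24: z+=.0005
np.savez('st.npz',z=z,la=la); print(manip.read_t())
S=shot('scene')['pixels'][120:320,190:420,::-1]; cv2.imwrite('pics/s3.png',cv2.resize(S,(690,600),interpolation=cv2.INTER_CUBIC))
```

```text
la 0.8 False [0.0011 0.0006 0.0021] [ 1.5029  1.6561 15.8907]
la 0.9 False [0.0011 0.0008 0.0022] [ 2.3289  2.5455 14.2576]
la 1.0 False [0.0011 0.0009 0.0022] [ 2.4058  3.6079 13.9525]
la 1.1 False [0.0011 0.0011 0.0022] [ 4.2344  5.6884 14.1207]
la 1.2 False [0.0011 0.0013 0.0022] [ 2.8427  6.531  14.0686]
la 1.3 False [0.001  0.0013 0.0022] [ 1.8829  8.0125 14.4456]
la 1.4 False [0.0009 0.0014 0.0022] [ 1.2655  8.3862 14.0297]
la 1.47 False [0.0009 0.0015 0.0022] [ 1.0293 10.4159 14.8107]
la 1.53 False [0.001  0.0014 0.0022] [ 1.7503  9.7213 14.9475]
18.5583
```

View pics/s3.png

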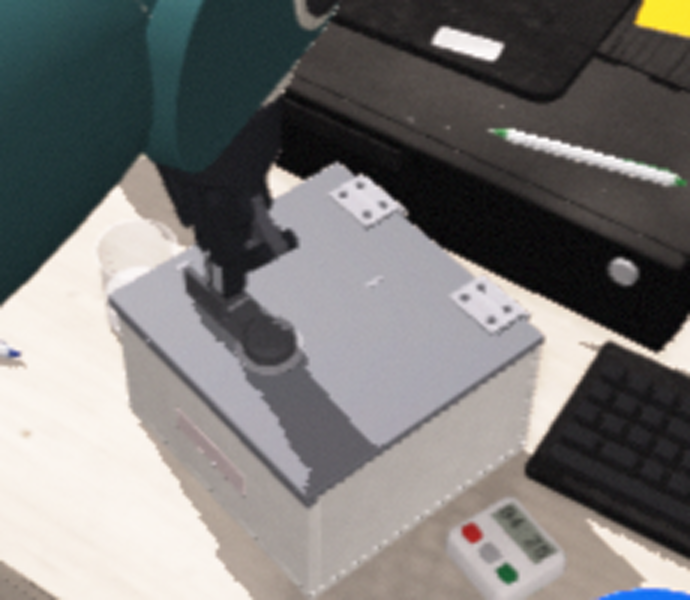

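The lever has come round with the finger and lies along +y, from (270,340) to (205,280). Now I'll lift straight up and check.

Run:
```python
from h import *; from model import *
np.set_printoptions(precision=4,suppress=True)
p=np.array(manip.read_tool_pos())
for dz in (.003,.006,.009):
    manip.move_linear(p+[0,0,dz],feed=.02); print(dz,manip.read_tool_pos()[2]-TIP,manip.read_ft_force())
manip.move_linear(p+[0,0,.13],feed=.12)
q=np.load('q.npy'); 
manip.goto([.42,.30,.30],down(q[2]+np.pi/2))
pos,rv=np.array(manip.read_tool_pos()),manip.read_orientation()
im=shot('wrist','w2'); np.savez('w2.npz',pos=pos,rv=rv,he=im['hand_eye'],K=im['intrinsics'])
manip.goto_joints([1.081,.116,1.442,0,1.584,-.038])
T=shot('top','t2'); S=shot('scene','s4')
for t in ['beaker','timer','dish']: print(t,[np.round(d['centre']) for d in spotter.find_in(t,'top')[:1]])
a=cv2.resize(cv2.imread('pics/t2.png')[140:270,210:415],(800,507)); cv2.imwrite('pics/t2c.png',a)
a=cv2.imread('pics/s4.png')[165:315,205:405]; cv2.imwrite('pics/s4c.png',cv2.resize(a,None,fx=4,fy=4,interpolation=cv2.INTER_CUBIC))
print(manip.read_t())
```

```text
0.003 0.1323937050815418 [2.7235 0.8865 5.1921]
0.006 0.1348501335486329 [-0.5712 -0.8552  2.4682]
0.009 0.13814027320622727 [-0.0354 -0.1964  0.4651]
beaker [array([240., 226.])]
timer [array([384., 200.])]
dish [array([244., 184.])]
23.8
```

View pics/t2c.png

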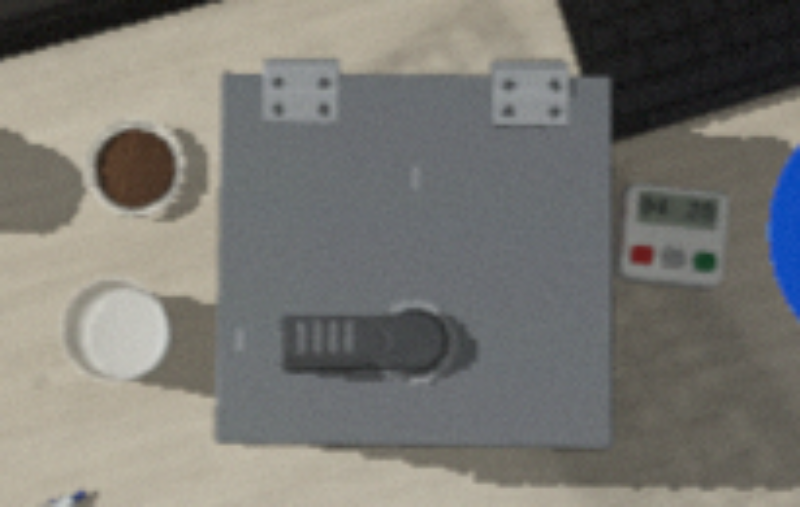

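View pics/s4c.png

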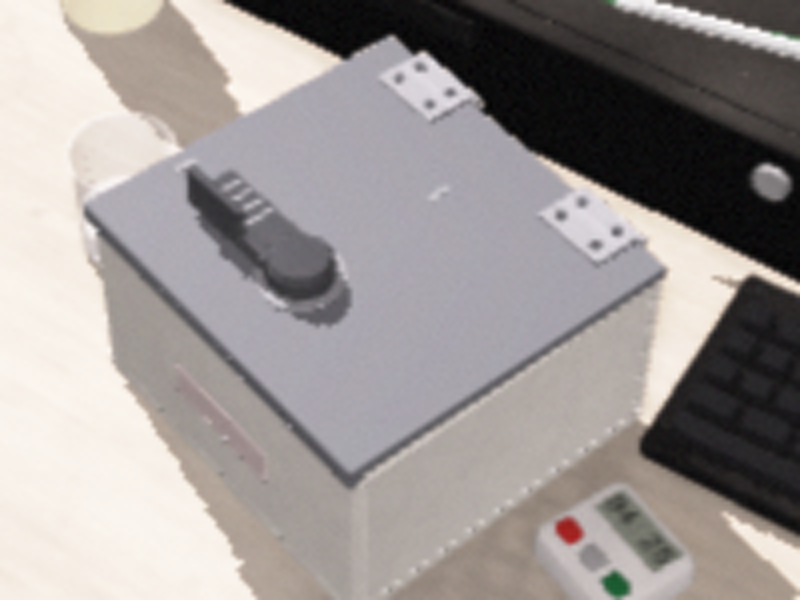

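Run:
```python
from h import *; from model import *
S=viewer.get_image('scene');T=viewer.get_image('top');q=np.load('q.npy')
for b in (q[:3],np.array([.528,.2328,q[2]])):
  for th in (0,.033,.056):
    print(th,((proj(S,hat(b,th,[[.195,.102,.008],[.195,-.102,.008],[.195,-.102,0],[.001,-.102,.008]]))-[205,165])*4).round().tolist(),'box corner',((proj(S,box2w(b,[[-.095,-.1,.11]]))-[205,165])*4).round().tolist())
  for la in (1.45,1.57): print(la,((proj(T,np.r_[lev(b,.033,la,0),lev(b,.033,la,.066)])-[210,140])*3.9).round().tolist())
# direct height check of the scene: rise of the front-right corner over the first shots
d=np.abs(cv2.absdiff(cv2.imread('pics/top.png'),cv2.imread('pics/t2.png'))).max(2)[150:260]
print('diff beaker/timer/dish',d[40:100,220:258].mean(),d[35:70,370:400].mean(),d[15:50,225:258].mean())
```

```text
0 [[79.0, 215.0], [349.0, 489.0], [349.0, 499.0], [668.0, 270.0]] box corner [[354.0, 493.0]]
0.033 [[79.0, 205.0], [349.0, 480.0], [349.0, 491.0], [669.0, 270.0]] box corner [[354.0, 493.0]]
0.056 [[79.0, 199.0], [350.0, 473.0], [349.0, 485.0], [669.0, 269.0]] box corner [[354.0, 493.0]]
1.45 [[416.0, 334.0], [288.0, 317.0]]
1.57 [[416.0, 334.0], [287.0, 333.0]]
0 [[81.0, 213.0], [350.0, 487.0], [350.0, 498.0], [669.0, 269.0]] box corner [[356.0, 491.0]]
0.033 [[80.0, 204.0], [350.0, 478.0], [350.0, 489.0], [670.0, 268.0]] box corner [[356.0, 491.0]]
0.056 [[80.0, 198.0], [351.0, 472.0], [350.0, 483.0], [670.0, 268.0]] box corner [[356.0, 491.0]]
1.45 [[416.0, 333.0], [287.0, 316.0]]
1.57 [[416.0, 333.0], [286.0, 331.0]]
diff beaker/timer/dish 4.135964912280702 4.557142857142857 4.17056277056277
```

```bash
python3 -c "
from h import *
print(workorder.hand_in(), manip.read_t())"
```

```text
the job is handed in; nothing more can be done
the job is handed in; nothing more can be done
```

The hatch is shut on its seal, and the latch is turned to about 1.55 rad, past the 1.35 rad needed. The job was handed in at about 24 s of the 53 s allowed, with the arm back at its start pose.

- **How it went:** I swung the hatch down with the closed fingertips. I then pressed the lever's foot plate to the stop and pushed the fence round while holding it down. Vertical force stayed under 20 N and sideways force under about 11 N, and the arm then lifted straight off.
- **Latch:** In the last pictures the lever lies along the box's +y. The front corners of the hatch match the locked rest position (0.033 rad) better than the unlocked one (0.056 rad). The two differ by only 1–2 pixels, so the final angle is read from the pictures; I did not test it by touch.
- **Beaker, timer and dish:** None appears to have moved; image differences around them are at noise level. The network put the beaker's centre 3 pixels from its first report, which I take as its own scatter.
- **Other mismatches:** The press stop on the lever was felt about 0.8 mm lower than the nominal 130 mm, within calibration error.

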